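Set up the stereo microscope for transmitted light

ROBOT

A 6-joint arm with a two-finger parallel gripper is mounted at the origin on the work surface. World frame = base frame: x ahead of the robot, y to its left, z up, the work surface at z = 0. Lengths are in m, angles in degrees, forces in N, time in s.
With the tool pointing down it reaches from about 0.4 to 0.825 m from the base axis. Payload 7 kg.
Tool frame: the origin (TCP) lies at the very end of the fingers, on their centre line; the grasp point (between the pads) lies 19 mm behind it (r.grasp_offset is the z of the grasp point in the tool frame, in m); z points along the fingers, y is the direction in which the jaws open and shut (so a half turn about z gives the same grasp; the last joint's range is limited). The gripper opens to 88 mm and grips with 3 to 60 N. Pads are 19 mm wide; open, the fingers measure 130 mm over their backs; the gripper's body (78 mm by 193 mm) begins 47 mm behind the grasp point.
Start: joints at [83.829, 20.546, 0.682, 0, -70.136, -16.507], TCP at [0.26, 0.623, 0.227] pointing down, gripper open.
Joint ranges: [-176.03, 176.03], [-82.01, 121.73], [-58.28, 71.71], [-173.87, 95.51], [-174.79, -0.11], [-173.66, 173.66]. Speed limits (degrees/s): [136.94, 136.94, 172.46, 180, 180, 180].

INTERFACE

Orientations are given as [roll, pitch, yaw] about the fixed x, y, z axes, in that order (R = Rz(yaw) Ry(pitch) Rx(roll)).
In Python, from plant import r, capture, calibration, order gives the robot as it stands.
- The arm moves only by the tool servo_tool, never from a script. Its arguments are lists of equal length, an entry for each row: "grip": the closure, from -1 (fully open) to 1 (shut), so that 0 is half open; "translation": the shift along the tool's x, y, z in m, a list of three; "turn": the turn about the tool's z in rad. A call has 1 to 10 rows; each row is the pose to reach, as a shift and turn from the pose commanded when the call began, along the tool's axes at that moment; what a row does not reach only later rows make up. A row lasts 1/12 s, in which the tool goes at most 41.7 mm and 7.16 degrees, less where a joint would pass 70% of its speed; a pose out of reach is approached as far as the arm can. A call with a gripper value outside its range is refused whole. The fingers move at their own pace and stop on an object; "newtons" is the grip in N (left out, the last holds). Time passes only in rows, so rows that repeat a pose let the fingers close. It gives the time, the measured TCP pose, the force and the opening at its end, in the units of the state.
- r.get_state(): the state, without advancing time (a new reading comes with each control period).
- capture(name): name is "scene" or "top" or "wrist"; returns (picture, depth): 400x640x3 uint8, blue, green, red; 400x640 float32, m along the optical axis (not along the pixel's ray), 0 where there is no reading.
- calibration(name): a dict with "fx", "fy", "cx", "cy" (pixels), "view" (4x4, takes a point from world to camera coordinates). Camera axes: x right, y up, looking along -z (the intrinsics and any distortion apply to the point x, -y, -z); pixel columns grow to the right and rows downward; lengths in m; the calibration is good to about 2 mm. A picture is of the moment at which its call begins: read the wrist's pose just before it. calibration takes no time and is no camera call; for the wrist camera it gives the pose at the moment of the call.
- order.close_job(): hands the job in, once; it reports no verdict.
The state is a dict: "time_s": time; "joints": joint angles; "qd": joint speeds; "joint_torque": joint torques, N m; "tcp_pos": TCP position; "eef_rot": TCP orientation; "contact_force": force on the tool from outside, world axes, zero at the start; "moment": the same for the moment, N m; "gripper_width": finger opening in m.
Only numpy, scipy, OpenCV 4.12 (cv2) and the standard library are available. Lean on these libraries where they do the work, as an engineer would, in place of code of your own. Each camera call takes 0.05 s, during which the arm holds its last target.

TASK

Get the stereo microscope ready to view the red culture by transmitted light: slide the white frosted-glass plate over the microscope's base, without lifting it or forcing it, until it drops into the round opening and lies flush; then stand the closed red dish on the middle of that glass, keeping it level on the way. Switch the base lamp on by rocking its switch fully over, and leave the amber dish, the black plate, the vials and the tweezers where they lie.

Things in the scene. Friction and masses are not known exactly. Their poses are not given: they have to be found in the camera images.
- stand: Fixed stereo microscope. Base: slab 400 x 330 mm with a flat dark-grey deck (390 x 320 mm), its top 45 mm above the bench. Origin: centre of the base's underside. +x: from the front edge to the pole at the rear (about world +y, within 20 degrees); +y across (towards the robot); z up. The head is swung round behind the pole: nothing hangs over the deck within 85 mm of the opening's centre.
- opening (a point): Centre of the round opening in the base at the level of the deck, at (20, 0, 45) mm in the stand's frame. The opening is a shallow pocket, 97 mm in diameter and 5 mm deep, with upright walls and a flat floor with a grey lamp diffuser.
- pole (a point): Foot of the upright pole on the deck, at (165, 0, 45) mm in the stand's frame. Pole 25 mm thick, 300 mm high, foot 56 mm wide and 16 mm high. More than 120 mm above the deck it carries a collar, a knob and a focus block that reach 55 mm from its axis towards the opening and 47 mm sideways.
- glass_plate: White frosted-glass disc, 94.5 mm in diameter, 5 mm thick, about 90 g, loose, too wide to grip; slides under about 0.6 N at its rim. Starts flat on the deck towards the front edge, 100 to 175 mm from the opening's centre. Origin: centre of its underside: 45 mm above the bench while sliding, 40 mm in the opening (top flush with the deck). Coming over the opening, its leading edge tips down first.
- red_dish: Closed clear culture dish with red medium, 50 mm in diameter, 13 mm high, about 25 g, loose on the bench beside the base on the robot's right. Origin: centre of its underside; z up.
- lamp_switch (a joint): Angle of the lamp's rocker switch on the deck: 0 rad = off, 0.4 rad = fully over, on. It has no spring: it stays where it is left and yields to about 3 N at the press point. It rocks about the stand's y axis.
- switch_press (a point): The point to press: top of the raised half of the grey rocker (22 mm wide across y, 40 mm long along the stand's x; pivot at (20, 135) mm in the stand's frame), 14 mm from the pivot towards the front edge, by a small green bar. Off, it is 15.5 mm above the deck; pressed straight down it ends about 9 mm above the deck, that half then level. It moves with the rocker.
- amber_dish: Bystander: a dish like the red one but with amber medium, on the bench. Origin: centre of its underside.
- black_plate: Bystander: a black contrast plate, 94.5 mm in diameter, 5 mm thick, flat on the bench. Origin: centre of its underside.
- vials: Bystander: white strip 20 x 110 mm with six capped vials, 48 mm high. Origin: centre of its underside.
- tweezers: Bystander: steel tweezers 130 mm long, 7 mm high, lying flat on the bench near the robot. Origin: under their middle.
Things that resemble listed ones, but are neither listed nor needed, are in the scene too. Leave any blue look-alike of the red_dish alone. Of the things that look like the glass_plate, the larger one is meant.

How it is judged (in metres and radians):
On the way, in this order (a step that is already met when the one before it is completed fails the run):
1. the glass plate lies flush in the opening (horizontal distance between glass_plate and opening below 0.004 m and z of glass_plate in the frame of stand between 0.037 and 0.0415 m and angle between glass_plate's own z axis and vertical below 0.02 rad), for 0.2 s.
2. the red dish stands on the middle of the glass plate (horizontal distance between red_dish and glass_plate below 0.015 m and z of red_dish in the frame of stand between 0.0425 and 0.0475 m and angle between red_dish's own z axis and vertical below 0.04 rad and linear speed of red_dish below 0.01 m/s), for 0.2 s.
At the end, for the whole second after the job is handed in: The glass plate lies in the opening, centred within 4 mm, level within 0.02 rad and at most 1.5 mm short of its floor; the red dish stands level on it within 15 mm of its centre, at rest; the lamp switch is over by more than 0.3 of its 0.4 rad (all of step 1 and all of step 2 and linear speed of glass_plate below 0.01 m/s and value of joint lamp_switch above 0.3 rad); the robot touches nothing.
It fails at once if the glass plate is lifted more than 20 mm off the deck (z of glass_plate in the frame of stand above 0.065 m).
It fails at once if the glass plate falls off the base (z of glass_plate in the frame of stand below 0.032 m).
It fails at once if the glass plate is forced: more than 40 N from the fingers (contact force between the fingers and glass_plate above 40 N).
It fails at once if the red dish is tipped by more than 0.35 rad (angle between red_dish's own z axis and vertical above 0.35 rad).
It fails at once if the amber dish, black plate, vial strip or tweezers are moved by more than 25 mm (distance of any of amber_dish, black_plate, vials, tweezers from where it was at the start of the episode above 0.025 m).
It also fails if it takes over 64 s, if anything falls off the work surface, if the arm or the gripper's body presses on something with over 40 N, if the wrist force passes 120 N, or if a joint passes its speed limit or range.

## Working session

There is one attempt and no reset: what is moved stays moved. The work goes in short steps, Python scripts to look and compute and a tool call to move; the robot and the scene stay as the last step left them, time stands still between calls to the robot, and variables do not carry over. Pictures are saved under pics/ and viewed, and the job is handed in when it is done.

Besides the shell and the picture viewer there is one more tool, called after "Request:" as a command line: name --pt "numbers of a row" for each row, then --argument value for the rest. servo_tool: Moves the arm, as the interface text tells. Its arguments: {"type":"object","properties":{"grip":{"type":"array","items":{"type":"number"}},"translation":{"type":"array","items":{"type":"array","items":{"type":"number"}}},"turn":{"type":"array","items":{"type":"number"}},"newtons":{"type":"number"}},"required":["grip","translation","turn"]}

```bash
mkdir -p pics; ls; python3 - <<'E'
from plant import r,capture,calibration,order
import cv2,numpy as np
print(r.get_state()); print(r.grasp_offset)
for n in ("scene","top","wrist"):
    c=calibration(n); print(n,{k:(np.round(v,4).tolist()) for k,v in c.items()})
    p,d=capture(n); cv2.imwrite(f"pics/{n}0.png",p); np.save(f"pics/{n}0.npy",d)
E
```

```text
pics
{'time_s': 0.0, 'joints': array([ 8.38280497e+01,  2.05901172e+01,  6.32759469e-01, -2.13837916e-02,
       -7.01327179e+01, -1.65063594e+01]), 'qd': array([-0.04352254, -0.02830165,  0.06953974,  0.09426947,  0.04043071,
       -0.00744594]), 'joint_torque': array([-7.50570180e-04, -5.82735193e+01,  2.93040454e+01,  6.99710503e+00,
        6.87916239e-03, -1.84010605e-04]), 'tcp_pos': array([0.26008599, 0.62235626, 0.22562586]), 'eef_rot': array([ 1.79907925e+02, -6.32152544e-03, -2.26855875e+01]), 'contact_force': array([ 0.10416549,  0.02066653, -0.44335949]), 'moment': array([-0.00972165, -0.04722583,  0.03103375]), 'gripper_width': 0.08759381621440704}
-0.0188
scene {'fx': 517.7369, 'fy': 517.7369, 'cx': 313.918, 'cy': 195.3296, 'view': [[0.0739, 0.9973, 0.005, 0.0712], [-0.8483, 0.0602, 0.5261, 0.3906], [0.5243, -0.0431, 0.8504, -1.653], [0.0, 0.0, 0.0, 1.0]]}
top {'fx': 361.4832, 'fy': 361.4832, 'cx': 323.5383, 'cy': 199.0369, 'view': [[-0.0196, -0.9998, 0.0037, -0.1336], [0.9843, -0.0187, 0.1757, -0.4994], [-0.1756, 0.0071, 0.9844, -0.8432], [0.0, 0.0, 0.0, 1.0]]}
wrist {'fx': 355.8693, 'fy': 355.8693, 'cx': 317.8784, 'cy': 201.4117, 'view': [[-0.3843, -0.9232, 0.0014, 0.6747], [0.8904, -0.371, -0.2636, 0.0326], [0.2438, -0.1001, 0.9646, -0.3897], [0.0, 0.0, 0.0, 1.0]]}
```

View pics/scene0.png

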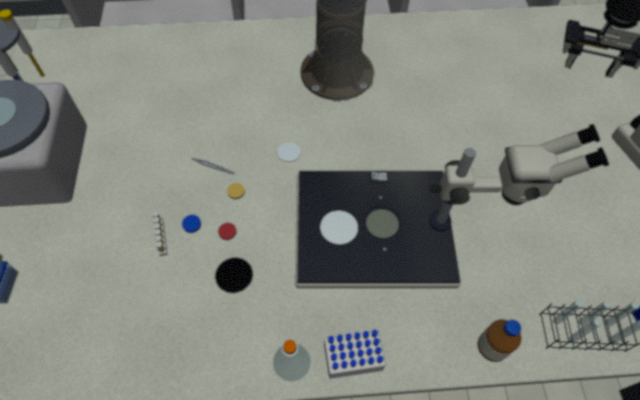

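View pics/top0.png

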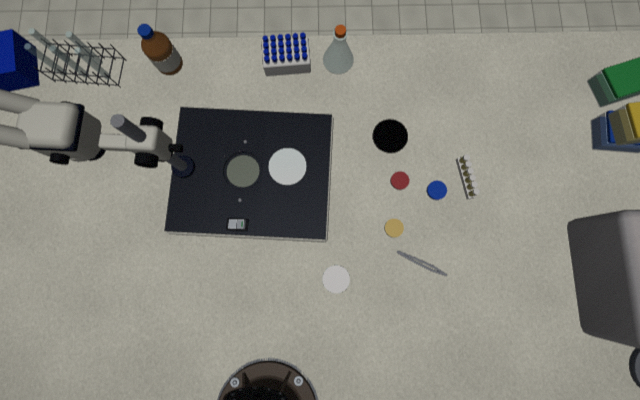

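View pics/wrist0.png

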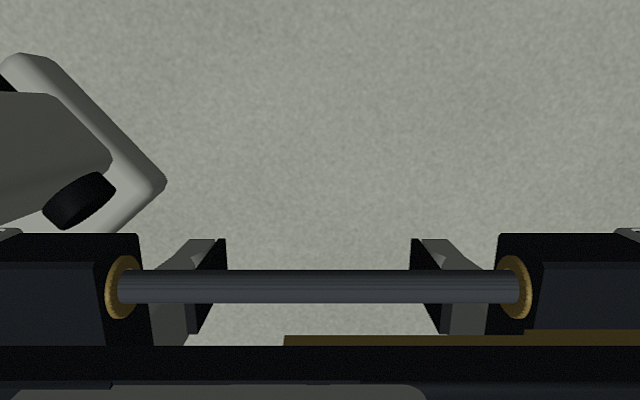

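Candidates: for the glass plate, white disc on the deck (top 288,166) versus a smaller white disc on the bench (336,279). For the red dish, red (400,180) versus blue (437,190) and amber (394,228). The pole is at (182,166) and the switch at (237,225). I'm choosing the disc on the deck and the red dish, and will check both in a crop.

```bash
cat > h.py <<'E'
import numpy as np,cv2
from plant import r,capture,calibration,order
def ray(c,u,v):
    V=np.array(c["view"]);R=V[:3,:3];t=V[:3,3]
    o=-R.T@t; d=R.T@np.array([(u-c["cx"])/c["fx"],-(v-c["cy"])/c["fy"],-1.0]); return o,d
def at_z(c,u,v,z):
    o,d=ray(c,u,v); return o+d*(z-o[2])/d[2]
def proj(c,P):
    V=np.array(c["view"]);q=V[:3,:3]@np.asarray(P)+V[:3,3]
    return np.array([c["cx"]+c["fx"]*q[0]/-q[2], c["cy"]-c["fy"]*q[1]/-q[2]])
E
python3 - <<'E'
from h import *
from math import *
for n in ("top","scene"):
    c=calibration(n); p=cv2.imread(f"pics/{n}0.png"); D=np.load(f"pics/{n}0.npy")
    print(n, {k:v for k,v in c.items() if k not in("fx","fy","cx","cy","view")})
    seeds=dict(glass=((288,166),(338,227),.050),small=((336,279),(288,151),.005),red=((400,180),(227,231),.013),blue=((437,190),(191,223),.013),amber=((394,228),(236,190),.013),black=((390,136),(234,275),.005),opening=((243,171),(381,224),.040))
    for k,(a,b,z) in seeds.items():
        s=a if n=="top" else b
        m=np.zeros((402,642),np.uint8)
        t=18
        cv2.floodFill(p.copy(),m,s,255,(t,)*3,(t,)*3,4|cv2.FLOODFILL_FIXED_RANGE|cv2.FLOODFILL_MASK_ONLY|(255<<8))
        m=m[1:-1,1:-1]
        m=cv2.morphologyEx(m,cv2.MORPH_CLOSE,np.ones((3,3)))
        cs,_=cv2.findContours(m,cv2.RETR_EXTERNAL,cv2.CHAIN_APPROX_NONE); cn=max(cs,key=cv2.contourArea)
        mm=np.zeros_like(m);cv2.drawContours(mm,[cn],-1,255,-1)
        v,u=np.nonzero(mm)
        P=np.array([at_z(c,x,y,z) for x,y in zip(u,v)])[:,:2]
        ctr=P.mean(0); dia=2*sqrt(np.linalg.det(np.cov(P.T)))**.5*2
        # depth height
        dd=D[v,u]; ok=dd>0; zs=[]
        for x,y,q in zip(u[ok],v[ok],dd[ok]):
            o,d=ray(c,x,y); zs.append((o+d*q)[2])
        print(k,ctr.round(4),"dia",round(dia,4),"z",np.round(np.median(zs),4),len(u))
E
python3 -c "
import cv2,numpy as np
p=cv2.imread('pics/top0.png')
a=cv2.resize(p[100:250,150:350],None,fx=4,fy=4,interpolation=cv2.INTER_CUBIC)
cv2.imwrite('pics/c1.png',a)
a=cv2.resize(p[120:300,320:480],None,fx=3,fy=3,interpolation=cv2.INTER_CUBIC)
cv2.imwrite('pics/c2.png',a)"
```

```text
top {}
glass [ 0.5806 -0.0543] dia 0.0912 z 0.0499 1029
small [ 0.3029 -0.1694] dia 0.0678 z 0.0036 604
red [ 0.5484 -0.3397] dia 0.0453 z 0.013 237
blue [ 0.5215 -0.4335] dia 0.0466 z 0.013 254
amber [ 0.4267 -0.3187] dia 0.046 z 0.013 262
black [ 0.671  -0.3226] dia 0.088 z 0.0048 824
opening [0.573  0.0577] dia 0.0806 z 0.0399 791
scene {}
glass [ 0.5814 -0.0522] dia 0.0887 z 0.0506 860
small [ 0.3017 -0.1669] dia 0.0668 z 0.004 343
red [ 0.5525 -0.3377] dia 0.0418 z 0.0134 181
blue [ 0.5236 -0.4314] dia 0.0403 z 0.0133 164
amber [ 0.4292 -0.3169] dia 0.0427 z 0.0136 164
black [ 0.6724 -0.3208] dia 0.085 z 0.0054 860
opening [0.5731 0.0601] dia 0.0791 z 0.041 661
```

View pics/c1.png

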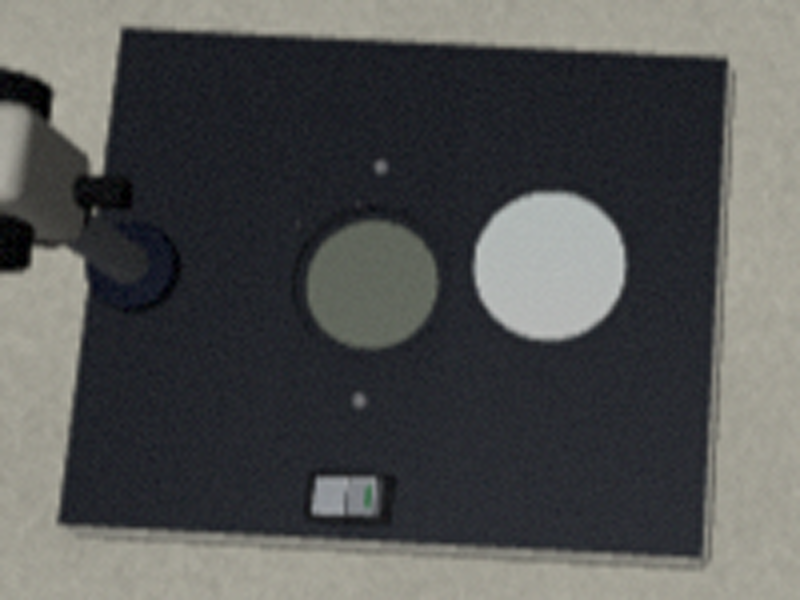

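View pics/c2.png

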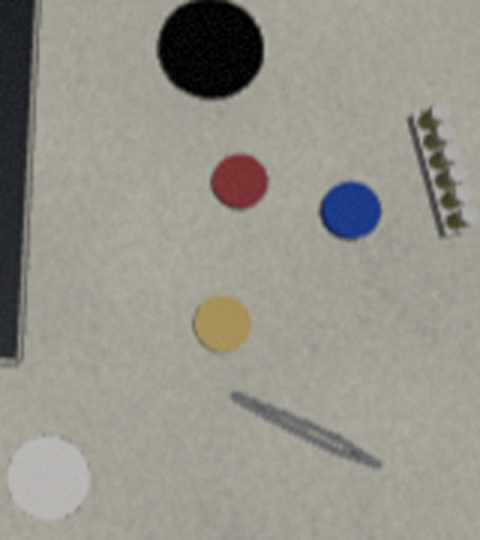

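```bash
python3 - <<'E'
from h import *
for n in ("top","scene"):
    c=calibration(n); p=cv2.imread(f"pics/{n}0.png")
    g=p.max(2); m=((g<70)*255).astype(np.uint8)
    m=cv2.morphologyEx(m,cv2.MORPH_OPEN,np.ones((5,5)))
    cs,_=cv2.findContours(m,cv2.RETR_EXTERNAL,cv2.CHAIN_APPROX_NONE)
    s=(300,210) if n=="top" else (430,260)
    cn=max([k for k in cs],key=cv2.contourArea)
    W=np.array([at_z(c,x,y,.045)[:2] for x,y in cn[:,0]])
    if n=="top": W=W[W[:,1]<0.15]
    hull=cv2.convexHull((W*1000).astype(np.float32))
    print(n,cv2.minAreaRect(hull), cn[:,0].min(0),cn[:,0].max(0))
    if n=="top":
        cor=[(180.75,107),(331.75,115),(325.5,239),(165,230.75)]
        print([at_z(c,*q,.045).round(4) for q in cor])
        for q in [(245,141.75),(239.75,200)]: print('mark',at_z(c,*q,.045).round(4))
        for q in [(150+372/4,100+496/4)]: print('press',at_z(c,369/4+150,100+496/4,.0605).round(4))
        print('pole',at_z(c,150+133/4,100+268/4,.053))
c=calibration("wrist");V=c["view"];o=-V[:3,:3].T@V[:3,3];print(o, r.get_state()["tcp_pos"])
E
```

```text
top ((569.2609252929688, 1.8832550048828125), (315.98150634765625, 317.6701354980469), 85.96941375732422) [156 108] [330 238]
[array([0.7435, 0.2185, 0.045 ]), array([ 0.7148, -0.1686,  0.045 ]), array([ 0.3989, -0.146 ,  0.045 ]), array([0.4262, 0.2407, 0.045 ])]
mark [0.6472 0.052  0.045 ]
mark [0.4981 0.0621 0.045 ]
press [0.4372 0.0514 0.0605]
pole [0.58203777 0.20127237 0.053     ]
scene ((577.5210571289062, 69.04884338378906), (445.269287109375, 316.7259521484375), 85.8985595703125) [298 172] [467 282]
[0.32526176 0.59599374 0.38373298] [0.26015202 0.62247863 0.22587245]
```

```bash
cat >> h.py <<'E'
def tool(target,yaw=None,s=None):
    """shift in tool axes and turn from measured pose to world target"""
    s=s or r.get_state(); R=cv2.Rodrigues(np.zeros(3))[0]
    from scipy.spatial.transform import Rotation as Ro
    R=Ro.from_euler('xyz',s["eef_rot"],degrees=True).as_matrix()
    d=R.T@(np.array(target)-s["tcp_pos"])
    out=d.round(4).tolist()
    if yaw is not None: 
        dy=(yaw-s["eef_rot"][2]+180)%360-180
        out.append(round(float(-np.radians(dy)),4))
    return out
E
python3 - <<'E'
from h import *
for n in ("top","scene"):
    c=calibration(n);D=np.load(f"pics/{n}0.npy");pts=[]
    for v in range(0,400,2):
        for u in range(0,640,2):
            if D[v,u]>0:
                o,d=ray(c,u,v);P=o+d*D[v,u]
                if P[2]>.1 and P[0]>.2 and 0.1<P[1]<.8 and P[0]<.9: pts.append(P)
    pts=np.array(pts)
    for a in np.arange(.1,.8,.05):
        q=pts[(pts[:,1]>=a)&(pts[:,1]<a+.05)]
        if len(q): print(n,round(a,2),q.min(0).round(3),q.max(0).round(3))
print(tool((.40,.25,.23)))
E
```

```text
top 0.1 [0.571 0.147 0.2  ] [0.585 0.15  0.212]
top 0.15 [0.535 0.151 0.1  ] [0.629 0.2   0.347]
top 0.2 [0.536 0.2   0.101] [0.896 0.25  0.347]
top 0.25 [0.548 0.25  0.1  ] [0.9  0.3  0.32]
top 0.3 [0.534 0.3   0.178] [0.651 0.35  0.325]
top 0.35 [0.535 0.35  0.226] [0.644 0.4   0.349]
top 0.4 [0.551 0.4   0.102] [0.891 0.45  0.349]
top 0.45 [0.844 0.45  0.1  ] [0.896 0.498 0.141]
top 0.5 [0.85  0.537 0.1  ] [0.9   0.549 0.139]
top 0.55 [0.851 0.55  0.102] [0.898 0.561 0.139]
scene 0.1 [0.578 0.147 0.21 ] [0.588 0.149 0.214]
scene 0.15 [0.538 0.15  0.105] [0.632 0.2   0.349]
scene 0.2 [0.536 0.2   0.1  ] [0.9   0.25  0.346]
scene 0.25 [0.553 0.251 0.1  ] [0.9   0.3   0.318]
scene 0.3 [0.551 0.3   0.101] [0.9   0.35  0.328]
scene 0.35 [0.552 0.35  0.182] [0.653 0.4   0.349]
scene 0.4 [0.557 0.401 0.103] [0.896 0.45  0.389]
scene 0.45 [0.559 0.45  0.101] [0.9   0.498 0.384]
scene 0.5 [0.202 0.52  0.1  ] [0.9  0.55 0.34]
scene 0.55 [0.205 0.55  0.103] [0.87  0.6   0.478]
scene 0.6 [0.221 0.6   0.304] [0.315 0.65  0.478]
scene 0.65 [0.266 0.65  0.231] [0.33  0.695 0.395]
scene 0.75 [0.327 0.783 0.101] [0.343 0.797 0.116]
[0.2727, 0.2897, -0.0037]
```

Request:
servo_tool --grip '[0,0,0,0,0,0,0,0,0,0]' --pt "0.273 0.29 0" --pt "0.273 0.29 0" --pt "0.273 0.29 0" --pt "0.273 0.29 0" --pt "0.273 0.29 0" --pt "0.273 0.29 0" --pt "0.273 0.29 0" --pt "0.273 0.29 0" --pt "0.273 0.29 0" --pt "0.273 0.29 0" --turn '[0,0,0,0,0,0,0,0,0,0]'

```text
time_s: 0.98
tcp_pos: [0.4005, 0.2465, 0.2266]
eef_rot: [180.0, 0.0, -22.7]
contact_force: [0.5, 0.7, -0.8]
gripper_width: 0.0438
```

```bash
python3 - <<'E'
from h import *
s=r.get_state();print(s["tcp_pos"],s["eef_rot"],s["gripper_width"],s["time_s"])
print(tool((.585,-.124,.21),-86.1))
E
```

```text
[0.40045819 0.24646118 0.22664383] [ 1.79988045e+02  8.38891931e-03 -2.27380612e+01] 0.043799635031807484 0.9833
[0.3134, 0.2703, 0.0167, 1.1059]
```

Request:
servo_tool --grip '[0,0,0,0,0,0,0,0,0,0]' --pt "0.08 0.15 0" --pt "0.08 0.15 0" --pt "0.08 0.15 0" --pt "0.08 0.15 0" --pt "0.313 0.27 0.017" --pt "0.313 0.27 0.017" --pt "0.313 0.27 0.017" --pt "0.313 0.27 0.017" --pt "0.313 0.27 0.017" --pt "0.313 0.27 0.017" --turn '[0,0.11,0.23,0.35,0.47,0.6,0.72,0.85,0.98,1.106]'

```text
time_s: 1.82
tcp_pos: [0.5761, -0.1101, 0.2102]
eef_rot: [180.0, 0.0, -85.8]
contact_force: [1.5, 1.9, 0.8]
gripper_width: 0.0437
```

```bash
python3 - <<'E'
from h import *
s=r.get_state();print(s["tcp_pos"],s["eef_rot"],s["gripper_width"],s["time_s"],s["joints"].round(1))
p,d=capture("wrist");cv2.imwrite("pics/w1.png",p)
p,d=capture("top");cv2.imwrite("pics/t1.png",p)
E
```

```text
[ 0.57613184 -0.11011936  0.21019181] [ 1.79993468e+02  5.63016013e-03 -8.57854319e+01] 0.04373636247672446 1.8167 [  8.3  12.9 -12.2  -0.  -64.9  -4. ]
```

View pics/w1.png

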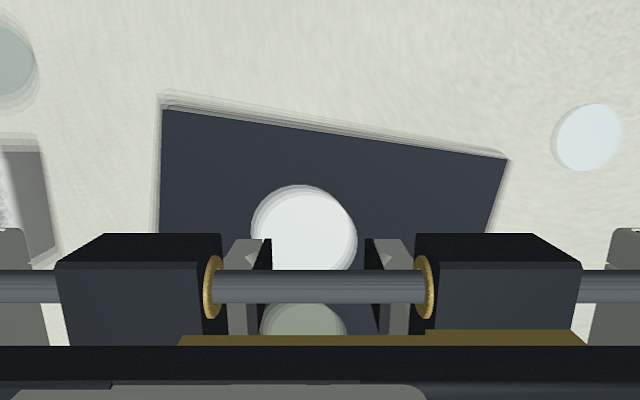

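View pics/t1.png

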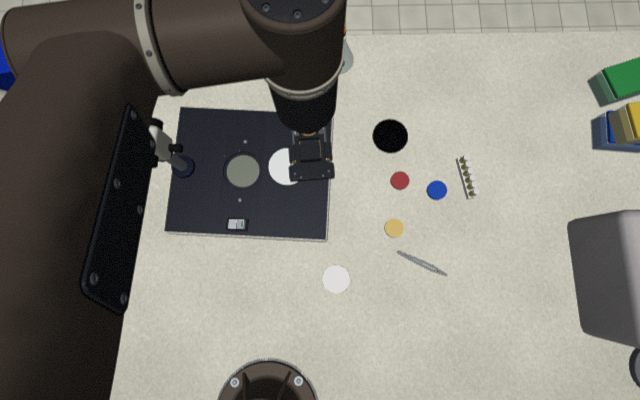

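```bash
python3 - <<'E'
from h import *
s=r.get_state();print(s["tcp_pos"],s["time_s"])
c=calibration("wrist");p,d=capture("wrist");cv2.imwrite("pics/w2.png",p)
m=(p.min(2)>205).astype(np.uint8)*255
m[:160]=0;m[270:]=0;m[:,:240]=0;m[:,372:]=0
pts=[]
for row in range(175,270):
    u=np.nonzero(m[row])[0]
    if len(u)>5: pts+= [(u[0],row),(u[-1],row)]
W=np.array([at_z(c,x,y,.05)[:2] for x,y in pts])
print(W.min(0),W.max(0))
from scipy.optimize import least_squares
f=least_squares(lambda q:np.hypot(W[:,0]-q[0],W[:,1]-q[1])-.04725,[.58,-.054],loss="soft_l1",f_scale=.001)
print(f.x,np.abs(f.fun).mean()); print(W[::12].round(3).tolist(), proj(c,[*f.x,.05]))
for n in(1,2): pass
print(tool((.5855,-.13,.21),-86.1))
E
```

```text
[ 0.57725203 -0.11218581  0.20826713] 1.9167
[ 0.53387446 -0.09829309] [ 0.62638863 -0.02632373]
[ 0.58001384 -0.05071764] 0.0026391289849668448
[[0.59, -0.097], [0.605, -0.091], [0.613, -0.084], [0.619, -0.078], [0.621, -0.072], [0.624, -0.066], [0.626, -0.06], [0.616, -0.054], [0.616, -0.048], [0.615, -0.042], [0.614, -0.036], [0.614, -0.029]] [309.43424707 246.93562587]
[0.0202, -0.0082, -0.0014, 0.007]
```

View pics/w2.png

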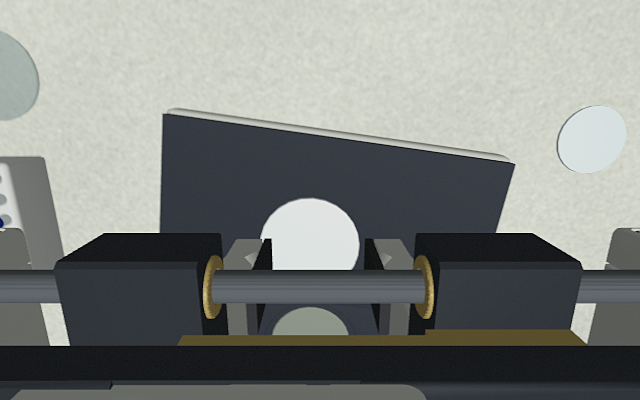

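Request:
servo_tool --grip '[0,0,0,0,0,0,0,0]' --pt "0.015 -0.008 0.04" --pt "0.015 -0.008 0.08" --pt "0.015 -0.008 0.12" --pt "0.015 -0.008 0.14" --pt "0.015 -0.008 0.145" --pt "0.015 -0.008 0.145" --pt "0.015 -0.008 0.145" --pt "0.015 -0.008 0.145" --turn '[0,0,0,0,0,0,0,0]'

```text
time_s: 2.63
tcp_pos: [0.5859, -0.1219, 0.0679]
eef_rot: [-179.8, -0.0, -85.4]
contact_force: [0.9, 0.4, 0.5]
gripper_width: 0.0437
```

```bash
python3 - <<'E'
from h import *
s=r.get_state();print(s["tcp_pos"],s["eef_rot"],s["contact_force"],s["time_s"])
p,d=capture("wrist");cv2.imwrite("pics/w3.png",p)
p,d=capture("scene");cv2.imwrite("pics/s3.png",cv2.resize(p[120:320,240:500],None,fx=3,fy=3))
print(tool((.585,-.124,.0475),-86.1))
E
```

```text
[ 0.58591005 -0.12193657  0.06785972] [-1.79794290e+02 -1.44614391e-02 -8.53522549e+01] [0.94151069 0.41914782 0.48149168] 2.6333
[0.0019, 0.0009, 0.0202, 0.0125]
```

View pics/w3.png

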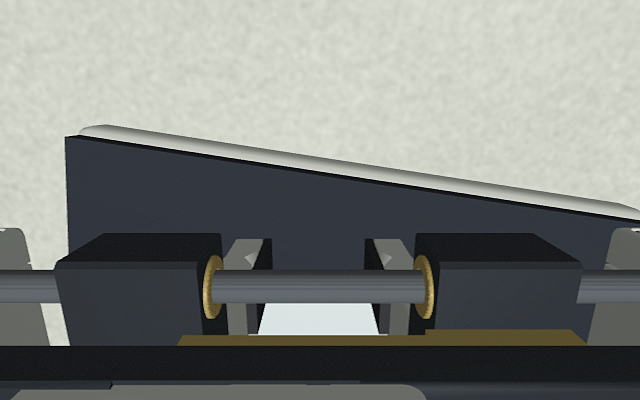

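View pics/s3.png

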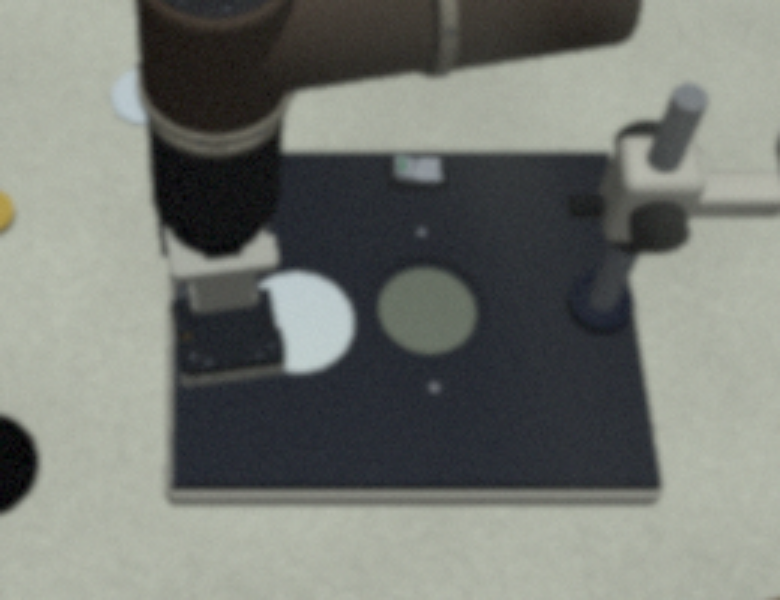

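```bash
python3 - <<'E'
from h import *
print(r.get_state()["joints"].round(1))
p,D=capture("scene");cv2.imwrite("pics/s4.png",p)
c=calibration("scene")
for (u,v) in [(300,60),(340,120),(400,130),(430,125),(440,110),(400,60),(310,140),(305,180)]:
    o,d=ray(c,u,v);print(u,v,(o+d*D[v,u]).round(3))
E
```

```text
[  6.9  21.7 -20.6   0.  -47.5  -2.3]
300 60 [-0.061 -0.112  0.004]
340 120 [ 0.6   -0.072  0.488]
400 130 [0.611 0.038 0.465]
430 125 [0.604 0.094 0.465]
440 110 [0.586 0.112 0.484]
400 60 [0.518 0.041 0.545]
310 140 [ 0.631 -0.127  0.476]
305 180 [ 0.628 -0.137  0.344]
```

View pics/s4.png

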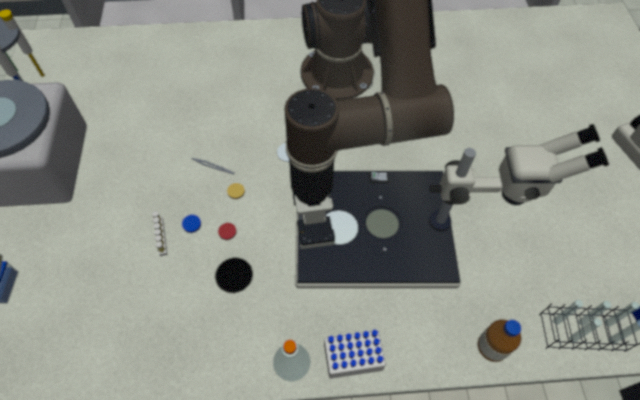

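Request:
servo_tool --grip '[0,0,0,0,0]' --pt "0.002 0.001 0.01" --pt "0.002 0.001 0.018" --pt "0.002 0.001 0.02" --pt "0.002 0.001 0.02" --pt "0.002 0.001 0.02" --turn '[0.006,0.0125,0.0125,0.0125,0.0125]'

```text
time_s: 3.2
tcp_pos: [0.5831, -0.1246, 0.0453]
eef_rot: [179.9, -0.0, -86.1]
contact_force: [-2.2, -0.1, 6.2]
gripper_width: 0.0436
```

```bash
python3 - <<'E'
from h import *
s=r.get_state();print(s["tcp_pos"],s["eef_rot"],s["contact_force"],s["time_s"])
# push: final TCP = opening - 51.3mm*dir
dr=np.array([-.068,.998,0]);o=np.array([.573,.0585,.0475])
print(tool(o-dr*.0513,-86.1), tool(np.array([.5805,-.052,.0475])-dr*.0513))
E
```

```text
[ 0.58306698 -0.12455521  0.04531921] [ 1.79939867e+02 -8.23758654e-03 -8.61433123e+01] [-2.24886659 -0.10441441  6.24550891] 3.2
[-0.132, -0.0023, -0.0022, -0.0008] [-0.0212, -0.0024, -0.0022]
```

Request:
servo_tool --grip '[0,0,0,0,0,0,0,0,0,0]' --pt "0 -0.002 -0.002" --pt "-0.01 -0.002 -0.002" --pt "-0.018 -0.002 -0.002" --pt "-0.024 -0.002 -0.002" --pt "-0.032 -0.002 -0.002" --pt "-0.042 -0.002 -0.002" --pt "-0.052 -0.002 -0.002" --pt "-0.062 -0.002 -0.002" --pt "-0.072 -0.002 -0.002" --pt "-0.075 -0.002 -0.002" --turn '[0,0,0,0,0,0,0,0,0,0]'

```text
time_s: 4.03
tcp_pos: [0.5805, -0.0478, 0.0476]
eef_rot: [-180.0, 0.0, -86.1]
contact_force: [0.9, -0.2, 0.0]
gripper_width: 0.0436
```

```bash
python3 - <<'E'
from h import *
s=r.get_state();print(s["tcp_pos"],s["eef_rot"],s["contact_force"],s["time_s"])
p,D=capture("scene");q=p[120:320,240:500];cv2.imwrite("pics/s5.png",cv2.resize(q,None,fx=3,fy=3,interpolation=cv2.INTER_CUBIC))
p,D=capture("wrist");cv2.imwrite("pics/w5.png",p)
E
```

```text
[ 0.58052304 -0.04775489  0.04763137] [-1.79988761e+02  4.45125994e-03 -8.60622255e+01] [ 0.8810281  -0.15587081  0.01360914] 4.0333
```

View pics/s5.png

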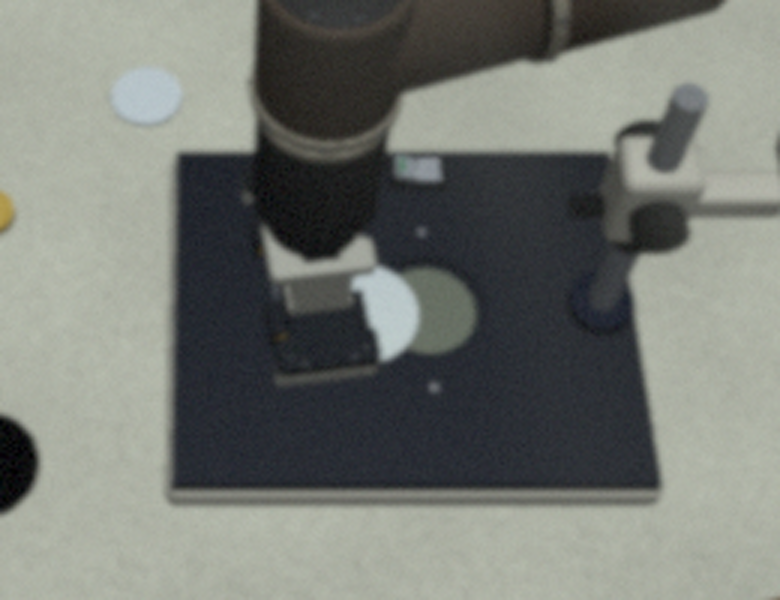

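View pics/w5.png

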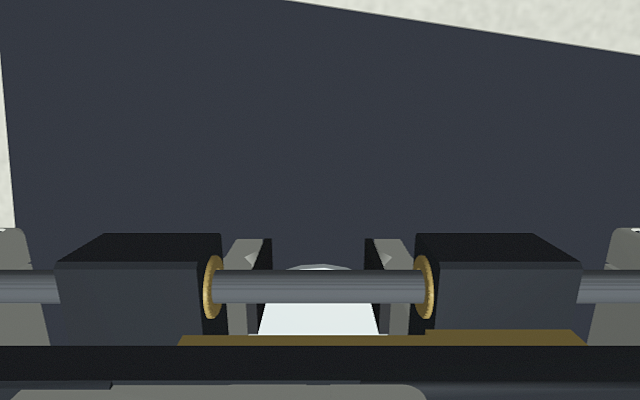

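Request:
servo_tool --grip '[0,0,0,0,0,0,0,0,0,0]' --pt "-0.006 0 0" --pt "-0.012 0 0" --pt "-0.018 0 0" --pt "-0.024 0 0" --pt "-0.03 0 0" --pt "-0.036 0 0" --pt "-0.042 0 0" --pt "-0.046 0 0" --pt "-0.05 0 0" --pt "-0.05 0 0" --turn '[0,0,0,0,0,0,0,0,0,0]'

```text
time_s: 4.97
tcp_pos: [0.5772, 0.0012, 0.0476]
eef_rot: [-180.0, 0.0, -86.1]
contact_force: [0.2, -1.0, -0.2]
gripper_width: 0.0436
```

```bash
python3 - <<'E'
from h import *
s=r.get_state();print(s["tcp_pos"],s["eef_rot"],s["contact_force"],s["time_s"])
p,D=capture("scene");q=p[120:320,240:500];cv2.imwrite("pics/s6.png",cv2.resize(q,None,fx=3,fy=3,interpolation=cv2.INTER_CUBIC))
p,D=capture("wrist");cv2.imwrite("pics/w6.png",p)
print(tool((.5765,.0073,.0475)))
E
```

```text
[0.5771903  0.00121659 0.04760313] [-1.79989409e+02  7.81907710e-03 -8.60978776e+01] [ 0.21718599 -0.99549249 -0.19356006] 4.9667
[-0.0067, 0.0002, 0.0]
```

View pics/s6.png

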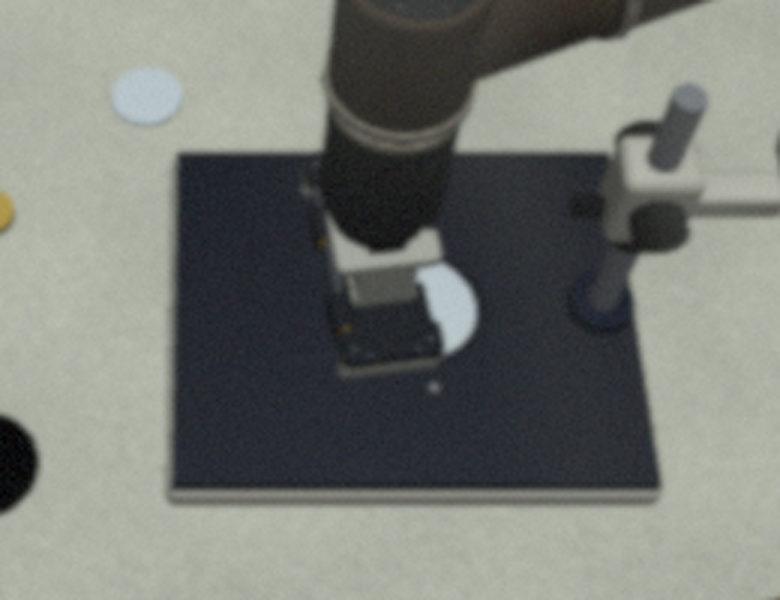

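View pics/w6.png

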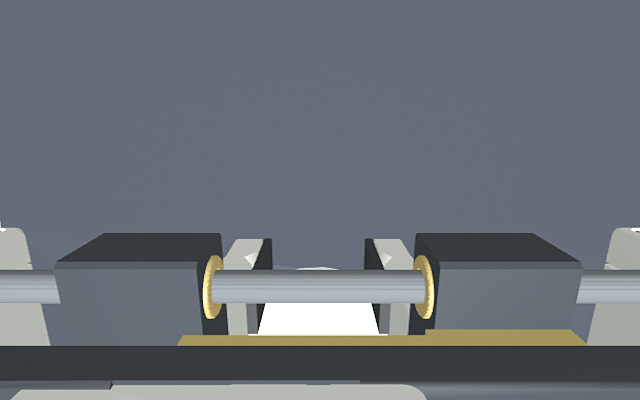

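Request:
servo_tool --grip '[0,0,0,0,0,0,0]' --pt "-0.001 0 0" --pt "-0.002 0 0" --pt "-0.003 0 0" --pt "-0.004 0 0" --pt "-0.005 0 0" --pt "-0.006 0 0" --pt "-0.006 0 0" --turn '[0,0,0,0,0,0,0]'

```text
time_s: 5.65
tcp_pos: [0.5768, 0.0066, 0.0476]
eef_rot: [-180.0, 0.0, -86.1]
contact_force: [0.1, -0.0, 0.0]
gripper_width: 0.0441
```

```bash
python3 - <<'E'
from h import *
s=r.get_state();print(s["tcp_pos"],s["eef_rot"],s["contact_force"],s["time_s"])
p,D=capture("wrist");cv2.imwrite("pics/w7.png",p)
E
```

```text
[0.57676667 0.00658236 0.0475529 ] [-1.79997641e+02  6.49102485e-04 -8.61261408e+01] [ 0.10145209 -0.01632687  0.03588338] 5.65
```

View pics/w7.png

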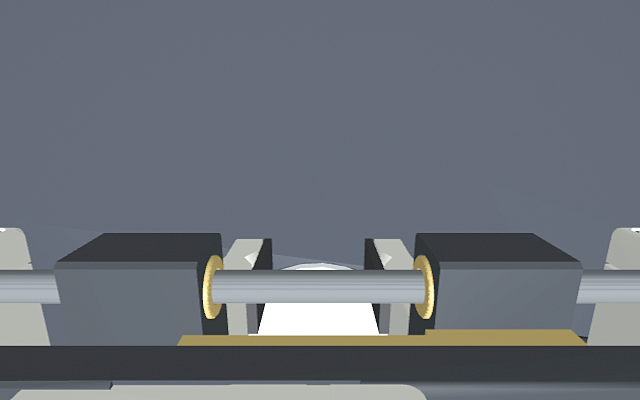

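Request:
servo_tool --grip '[0,0,0,0,0,0,0,0]' --pt "0.003 0 -0.01" --pt "0.01 0 -0.04" --pt "0.03 0 -0.07" --pt "0.06 0 -0.1" --pt "0.1 0 -0.12" --pt "0.14 0 -0.12" --pt "0.14 0 -0.12" --pt "0.14 0 -0.12" --turn '[0,0,0,0,0,0,0,0]'

```text
time_s: 6.37
tcp_pos: [0.586, -0.1356, 0.1686]
eef_rot: [-179.9, 0.0, -86.3]
contact_force: [-0.2, 0.7, -0.7]
gripper_width: 0.0437
```

```bash
python3 - <<'E'
from h import *
s=r.get_state();print(s["tcp_pos"],s["eef_rot"],s["contact_force"],s["time_s"])
for n,(x0,y0) in dict(top=(150,90),scene=(290,150)).items():
    p,D=capture(n);cv2.imwrite(f"pics/{n}8.png",cv2.resize(p[y0:y0+150,x0:x0+200],None,fx=4,fy=4,interpolation=cv2.INTER_CUBIC)); cv2.imwrite(f"pics/{n}8f.png",p);np.save(f"pics/{n}8.npy",D)
E
```

```text
[ 0.58601124 -0.1356398   0.16861541] [-1.79932410e+02  2.15395122e-03 -8.63479671e+01] [-0.19188908  0.72562562 -0.73828023] 6.3667
```

View pics/top8.png

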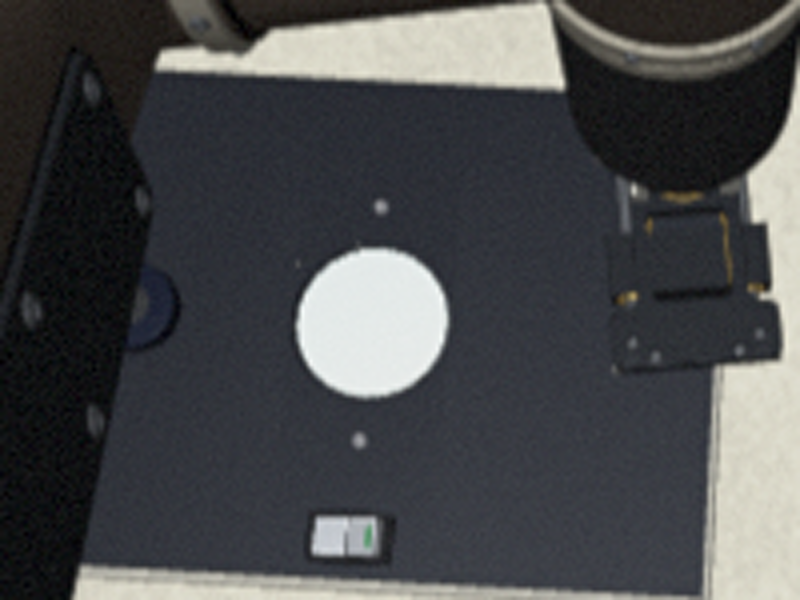

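View pics/scene8.png

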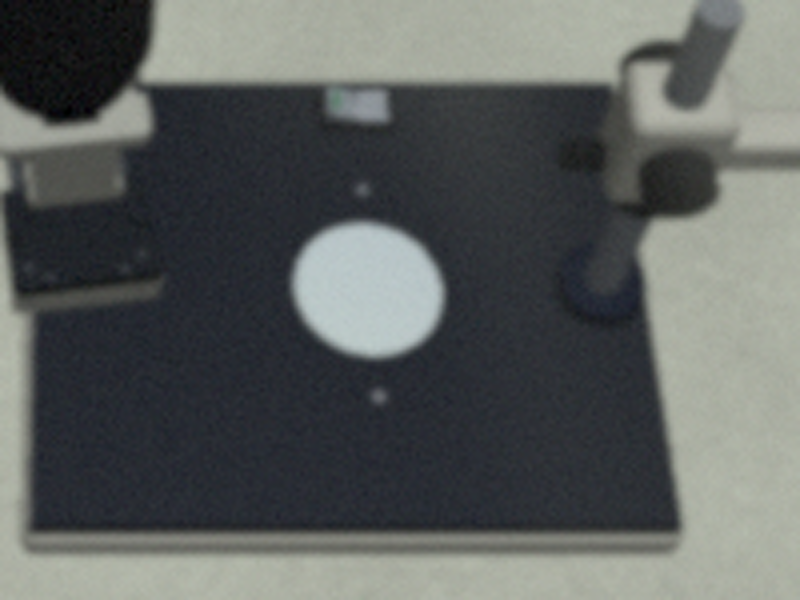

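Both views show the plate concentric with the opening: in the top crop it is at about (372,322), and the two marks have their midpoint at (370,323). I'll check flushness and level from the depth, and measure the red dish's height and position.

```bash
python3 - <<'E'
from h import *
for n in ("top","scene"):
    c=calibration(n);p=cv2.imread(f"pics/{n}8f.png");D=np.load(f"pics/{n}8.npy")
    s=(243,171) if n=="top" else (381,224)
    m=np.zeros((402,642),np.uint8);cv2.floodFill(p.copy(),m,s,255,(30,)*3,(30,)*3,4|cv2.FLOODFILL_FIXED_RANGE|cv2.FLOODFILL_MASK_ONLY|(255<<8));m=m[1:-1,1:-1]
    def pl(mask):
        v,u=np.nonzero(mask); P=[]
        for x,y in zip(u,v):
            o,d=ray(c,x,y)
            if D[y,x]>0:P.append(o+d*D[y,x])
        P=np.array(P); P=P[abs(P[:,2]-np.median(P[:,2]))<.01]
        k=np.linalg.lstsq(np.c_[P[:,:2]-[.573,.058],np.ones(len(P))],P[:,2],rcond=None)[0]
        return k.round(4)
    v,u=np.nonzero(m);W=np.array([at_z(c,x,y,.045)[:2] for x,y in zip(u,v)])
    ring=cv2.dilate(m,np.ones((25,25)))-cv2.dilate(m,np.ones((9,9)))
    print(n,"ctr",W.mean(0).round(4),len(u),"plate tilt/z",pl(cv2.erode(m,np.ones((5,5)))),"deck",pl(ring))
print(tool((.5505,-.339,.12),-86.1), proj(calibration("wrist"),[.55,-.339,.013]))
p,D=capture("wrist");cv2.imwrite("pics/w8.png",p)
E
```

```text
top ctr [0.5732 0.0564] 1029 plate tilt/z [-0.0187 -0.0542  0.0472] deck [-0.0013  0.0004  0.0448]
scene ctr [0.572  0.0587] 878 plate tilt/z [-0.0047 -0.0548  0.0481] deck [-0.0005 -0.0007  0.0456]
[0.2028, 0.0489, 0.0477, -0.0017] [383.70817748 -79.25920261]
```

View pics/w8.png

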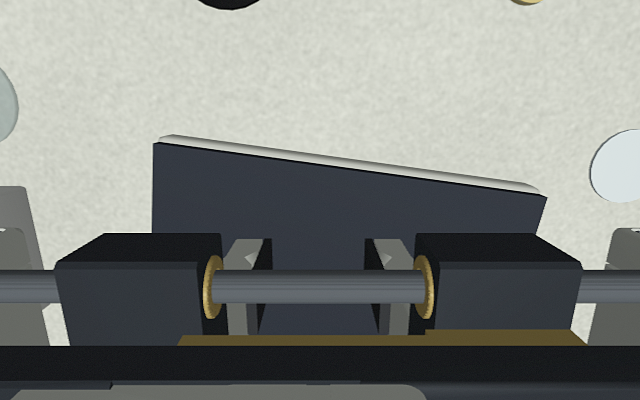

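The depth shows the plate is not seated. It slopes 0.054 along y, so its front rim still sits on the edge of the opening, about 1.3 mm short. I'll go back and push a little further.

```bash
python3 - <<'E'
from h import *
print(tool((.5785,-.02,.0475),-86.1),tool((.577,.005,.0475)),tool((.5765,.009,.0475)))
E
```

```text
[-0.1131, -0.0003, 0.1201, -0.0005] [-0.1381, -0.0005, 0.1201] [-0.1421, -0.0002, 0.1201]
```

Request:
servo_tool --grip '[0,0,0,0,0,0,0,0,0,0]' --pt "-0.04 0 0.02" --pt "-0.08 0 0.05" --pt "-0.11 0 0.08" --pt "-0.113 0 0.11" --pt "-0.113 0 0.119" --pt "-0.113 0 0.119" --pt "-0.12 0 0.119" --pt "-0.127 0 0.119" --pt "-0.134 0 0.119" --pt "-0.136 0 0.119" --turn '[0,0,0,0,0,0,0,0,0,0]'

```text
time_s: 7.35
tcp_pos: [0.5772, 0.0037, 0.0489]
eef_rot: [-180.0, 0.0, -86.1]
contact_force: [-0.2, 0.3, 0.3]
gripper_width: 0.0436
```

```bash
python3 - <<'E'
from h import *
s=r.get_state();print(s["tcp_pos"],s["eef_rot"],s["contact_force"],s["time_s"])
print(tool((.5768,.0066,.0475)),tool((.5765,.009,.0475)))
E
```

```text
[0.57716338 0.0036715  0.04890333] [-1.79967993e+02  7.66296023e-03 -8.60792583e+01] [-0.17377999  0.30732971  0.27504704] 7.35
[-0.0029, 0.0002, 0.0014] [-0.0054, 0.0003, 0.0014]
```

Request:
servo_tool --grip '[0,0,0,0,0,0,0,0,0]' --pt "0 0 0.0015" --pt "-0.001 0 0.0015" --pt "-0.002 0 0.0015" --pt "-0.003 0 0.0015" --pt "-0.004 0 0.0015" --pt "-0.0047 0 0.0015" --pt "-0.0053 0 0.0015" --pt "-0.006 0 0.0015" --pt "-0.006 0 0.0015" --turn '[0,0,0,0,0,0,0,0,0]'

```text
time_s: 8.1
tcp_pos: [0.5766, 0.0085, 0.0471]
eef_rot: [-180.0, -0.0, -86.1]
contact_force: [-0.1, -0.2, 0.1]
gripper_width: 0.0437
```

```bash
cat > plate.py <<'E'
from h import *
def check(n):
    c=calibration(n);p,D=capture(n)
    m=(p.min(2)>110).astype(np.uint8)*255
    q=proj(c,[.573,.058,.045]); C=np.zeros_like(m);cv2.circle(C,(int(q[0]),int(q[1])),28,255,-1); m&=C
    v,u=np.nonzero(cv2.erode(m,np.ones((5,5)))); P=[]
    for x,y in zip(u,v):
        o,d=ray(c,x,y)
        if D[y,x]>0:P.append(o+d*D[y,x])
    P=np.array(P); P=P[abs(P[:,2]-.046)<.008]
    k=np.linalg.lstsq(np.c_[P[:,:2]-[.573,.058],np.ones(len(P))],P[:,2],rcond=None)[0]
    v,u=np.nonzero(m);W=np.array([at_z(c,x,y,.045)[:2] for x,y in zip(u,v)])
    print(n,"ctr",W.mean(0).round(4),len(u),"slope/z",k.round(4))
    return p
E
python3 - <<'E'
from plate import *
s=r.get_state();print(s["tcp_pos"],s["eef_rot"],s["contact_force"],s["time_s"])
check("scene")
E
```

```text
[0.57662983 0.00847114 0.04705464] [-1.79997262e+02 -4.78601486e-05 -8.61321438e+01] [-0.0709996  -0.17041775  0.1097225 ] 8.1
scene ctr [0.5497 0.0711] 561 slope/z [ 0.0291 -0.0541  0.0473]
```

Request:
servo_tool --grip '[0,0,0,0]' --pt "-0.0005 0 0" --pt "-0.001 0 0" --pt "-0.0015 0 0" --pt "-0.0015 0 0" --turn '[0,0,0,0]'

```text
time_s: 8.48
tcp_pos: [0.5765, 0.01, 0.047]
eef_rot: [180.0, -0.0, -86.1]
contact_force: [0.9, 0.6, 1.1]
gripper_width: 0.0441
```

```bash
python3 - <<'E'
from plate import *
s=r.get_state();print(s["tcp_pos"],s["contact_force"],s["time_s"],s["gripper_width"])
p=check("scene");cv2.imwrite("pics/s9.png",cv2.resize(p[150:300,290:490],None,fx=4,fy=4))
p,D=capture("wrist");cv2.imwrite("pics/w9.png",p)
E
```

```text
[0.57650183 0.00999913 0.04704427] [0.90641459 0.60070879 1.10004994] 8.4833 0.04405421509693313
scene ctr [0.5488 0.0713] 550 slope/z [ 0.0237 -0.0661  0.048 ]
```

View pics/s9.png

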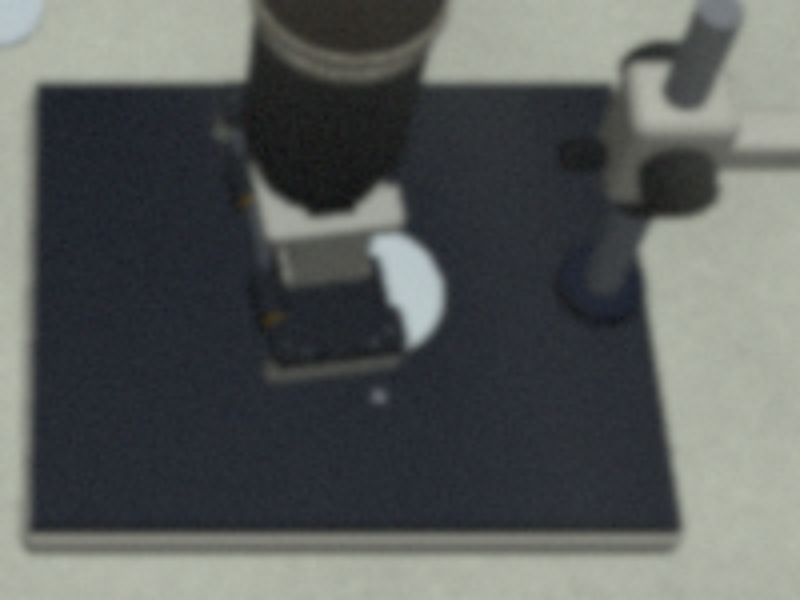

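View pics/w9.png

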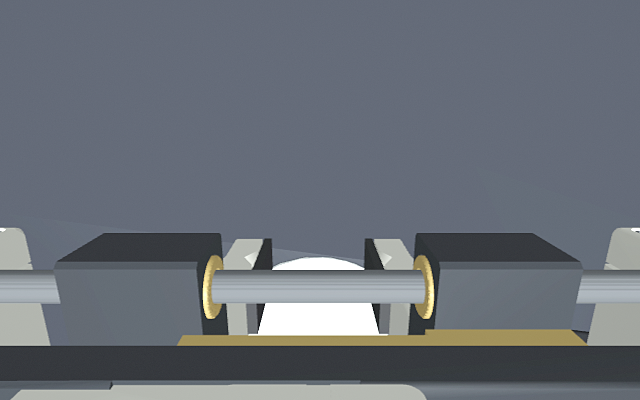

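Request:
servo_tool --grip '[0,0,0,0,0,0,0]' --pt "0.002 0 -0.005" --pt "0.01 0 -0.03" --pt "0.04 0 -0.06" --pt "0.08 0 -0.07" --pt "0.12 0 -0.07" --pt "0.12 0 -0.07" --pt "0.12 0 -0.07" --turn '[0,0,0,0,0,0,0]'

```text
time_s: 9.17
tcp_pos: [0.5844, -0.112, 0.1175]
eef_rot: [-180.0, 0.0, -86.3]
contact_force: [-0.0, -0.2, -0.0]
gripper_width: 0.0439
```

```bash
python3 - <<'E'
from plate import *
s=r.get_state();print(s["tcp_pos"],s["contact_force"],s["time_s"],s["gripper_width"])
p=check("scene");cv2.imwrite("pics/s10.png",cv2.resize(p[150:300,290:490],None,fx=4,fy=4))
p=check("top");cv2.imwrite("pics/t10.png",cv2.resize(p[90:240,150:350],None,fx=4,fy=4,interpolation=cv2.INTER_CUBIC))
E
```

```text
[ 0.58439837 -0.11201591  0.11752196] [-0.00846368 -0.20948694 -0.01937652] 9.1667 0.04392786700920497
scene ctr [0.5731 0.0586] 988 slope/z [ 0.0068 -0.0028  0.0458]
top ctr [0.5724 0.0567] 1138 slope/z [ 0.0004 -0.0001  0.0448]
```

View pics/t10.png

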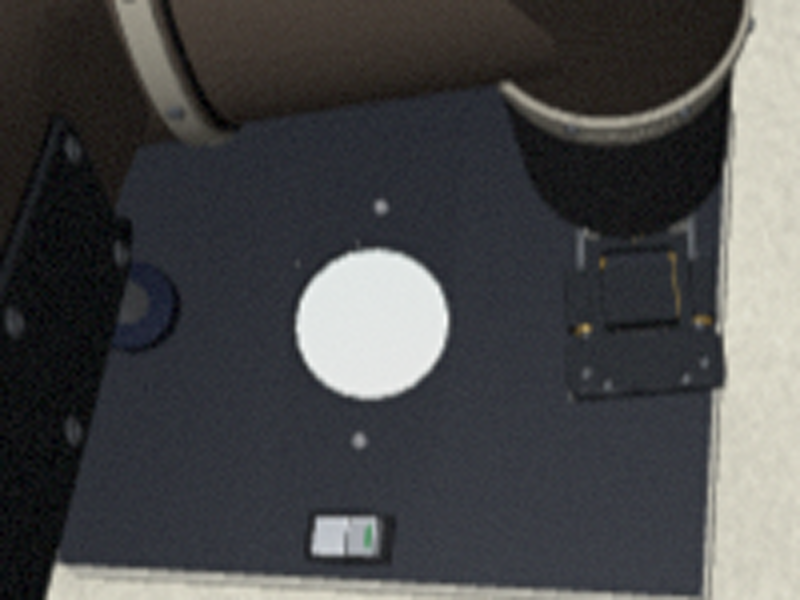

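Request:
servo_tool --grip '[-0.5,-0.5,-0.5,-0.5,-0.5,-0.5,-0.5,-0.5]' --pt "0.04 0.01 -0.02" --pt "0.08 0.02 -0.04" --pt "0.12 0.03 -0.05" --pt "0.14 0.045 -0.05" --pt "0.14 0.045 -0.05" --pt "0.14 0.045 -0.05" --pt "0.14 0.045 -0.05" --pt "0.14 0.045 -0.05" --turn '[0,0,0,0,0,0,0,0]'

```text
time_s: 9.93
tcp_pos: [0.5495, -0.2512, 0.1668]
eef_rot: [180.0, 0.0, -86.0]
contact_force: [0.5, 0.8, -0.2]
gripper_width: 0.0658
```

```bash
cat > dish.py <<'E'
from h import *
def dish(name):
    s=r.get_state();c=calibration("wrist");p,D=capture("wrist");cv2.imwrite(name,p)
    b,g,rr=[p[...,i].astype(int) for i in range(3)]
    m=((rr>g+40)&(rr>b+40)).astype(np.uint8)*255
    cs,_=cv2.findContours(m,cv2.RETR_EXTERNAL,cv2.CHAIN_APPROX_NONE);cn=max(cs,key=cv2.contourArea)
    M=np.zeros_like(m);cv2.drawContours(M,[cn],-1,255,-1);v,u=np.nonzero(M)
    dd=D[v,u];Z=[(lambda od:(od[0]+od[1]*q)[2])(ray(c,x,y)) for x,y,q in zip(u,v,dd) if q>0]
    z=np.median(Z)
    W=np.array([at_z(c,x,y,.0115)[:2] for x,y in zip(u,v)])
    print("tcp",s["tcp_pos"].round(4),s["eef_rot"].round(2),s["contact_force"].round(1),s["time_s"])
    print("ctr px",u.mean(),v.mean(),"world",W.mean(0).round(4),"ext",(W.max(0)-W.min(0)).round(4),"mid",((W.max(0)+W.min(0))/2).round(4),"z",z.round(4))
E
python3 -c "
from dish import *
dish('pics/w11.png')
print(tool((.55,-.339,.1),-86.1))"
```

```text
tcp [ 0.5495 -0.2512  0.1668] [ 1.7997e+02  1.0000e-02 -8.6030e+01] [ 0.5  0.8 -0.2] 9.9333
ctr px 324.7648854961832 82.13969465648854 world [ 0.5495 -0.3391] ext [0.0464 0.0466] mid [ 0.5496 -0.3388] z 0.0128
[0.0877, 0.0057, 0.0667, 0.0014]
```

View pics/w11.png

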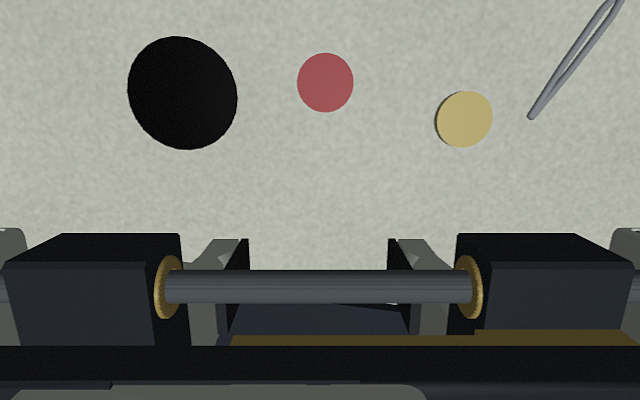

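Request:
servo_tool --grip '[-0.5,-0.5,-0.5,-0.5,-0.5,-0.5,-0.5]' --pt "0.04 0.006 0.01" --pt "0.08 0.006 0.04" --pt "0.088 0.006 0.08" --pt "0.088 0.006 0.11" --pt "0.088 0.006 0.11" --pt "0.088 0.006 0.11" --pt "0.088 0.006 0.11" --turn '[0,0,0,0,0,0,0]'

```text
time_s: 10.57
tcp_pos: [0.5506, -0.3403, 0.0588]
eef_rot: [-179.9, -0.1, -86.0]
contact_force: [1.0, 0.1, 0.8]
gripper_width: 0.0655
```

```bash
python3 -c "
from h import *
s=r.get_state();print(s['tcp_pos'],s['eef_rot'],s['contact_force'],s['time_s'])
print(tool((.5496,-.339,.004),-86.1))"
```

```text
[ 0.55058974 -0.34029526  0.05878908] [-1.79937476e+02 -6.69551302e-02 -8.60133086e+01] [1.0187857  0.06608467 0.7965371 ] 10.5667
[-0.0014, 0.001, 0.0548, 0.0015]
```

Request:
servo_tool --grip '[-0.5,-0.5,-0.5,-0.5,-0.5,-0.5,-0.5]' --pt "-0.001 0.001 0.02" --pt "-0.001 0.001 0.035" --pt "-0.001 0.001 0.045" --pt "-0.001 0.001 0.052" --pt "-0.001 0.001 0.052" --pt "-0.001 0.001 0.052" --pt "-0.001 0.001 0.052" --turn '[0,0,0,0,0,0,0]'

```text
time_s: 11.15
tcp_pos: [0.549, -0.34, 0.0064]
eef_rot: [-179.9, -0.0, -86.1]
contact_force: [0.6, 0.4, 0.2]
gripper_width: 0.0656
```

Request:
servo_tool --grip '[-0.5,-0.5,0.2,0.2,0.2,0.2,0.2,0.2,0.2]' --pt "0 0 0.003" --pt "0 0 0.003" --pt "0 0 0.003" --pt "0 0 0.003" --pt "0 0 0.003" --pt "0 0 0.003" --pt "0 0 0.003" --pt "0 0 0.003" --pt "0 0 0.003" --turn '[0,0,0,0,0,0,0,0,0]' --newtons 8

```text
time_s: 11.9
tcp_pos: [0.548, -0.3399, 0.0021]
eef_rot: [-180.0, -0.0, -86.1]
contact_force: [-0.2, -0.7, 0.9]
gripper_width: 0.0497
```

```bash
python3 -c "
from h import *
s=r.get_state();print(s['tcp_pos'],s['eef_rot'],s['contact_force'],s['time_s'],s['gripper_width'])
p,D=capture('wrist');cv2.imwrite('pics/w12.png',p)
p,D=capture('scene');cv2.imwrite('pics/s12.png',cv2.resize(p[150:300,150:350],None,fx=4,fy=4))"
```

```text
[ 0.54804533 -0.3398958   0.00211835] [-1.79999121e+02 -6.44883630e-03 -8.61313848e+01] [-0.15184246 -0.70920762  0.88992919] 11.9 0.049692589802445404
```

View pics/w12.png

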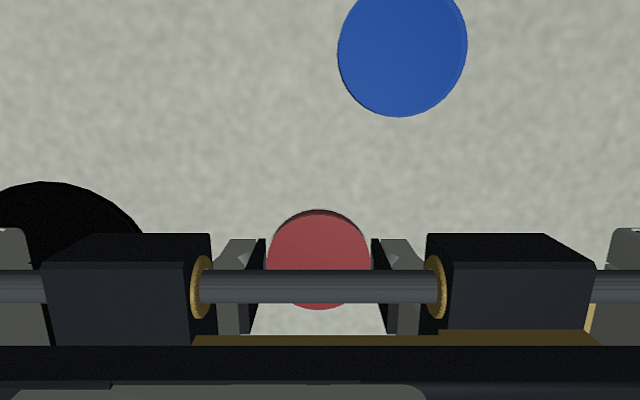

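View pics/s12.png

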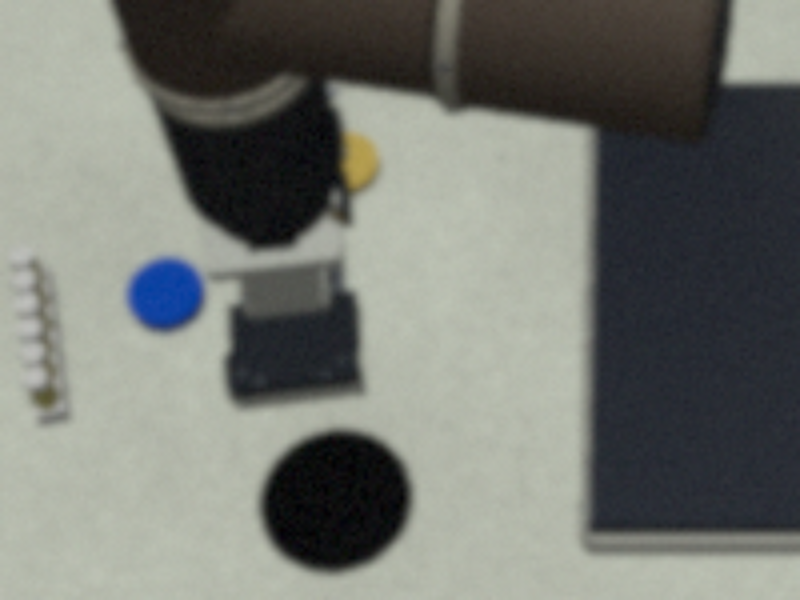

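Request:
servo_tool --grip '[0.2,0.2,0.2,0.2,0.2,0.2,0.2,0.2,0.2]' --pt "0 0 -0.005" --pt "0 0 -0.015" --pt "0 0 -0.03" --pt "0 0 -0.05" --pt "0 0 -0.07" --pt "0 0 -0.085" --pt "0 0 -0.095" --pt "-0.005 0 -0.1" --pt "-0.02 0 -0.1" --turn '[0,0,0,0,0,0,0,0,0]'

```text
time_s: 12.75
tcp_pos: [0.5472, -0.3206, 0.1034]
eef_rot: [-179.9, -0.1, -86.2]
contact_force: [0.3, -0.6, 0.0]
gripper_width: 0.0499
```

```bash
python3 -c "
from h import *
s=r.get_state();print(s['tcp_pos'],s['eef_rot'],s['contact_force'],s['time_s'],s['gripper_width'])
p,D=capture('wrist');cv2.imwrite('pics/w13.png',p)
print(tool((.573,.058,.1),-86.1))"
```

```text
[ 0.5472333  -0.32062229  0.10336933] [-1.79881497e+02 -5.56383367e-02 -8.62112414e+01] [ 0.29976022 -0.62028589  0.03339653] 12.75 0.049929350126299656
[-0.3727, -0.0517, 0.0025, -0.0016]
```

View pics/w13.png

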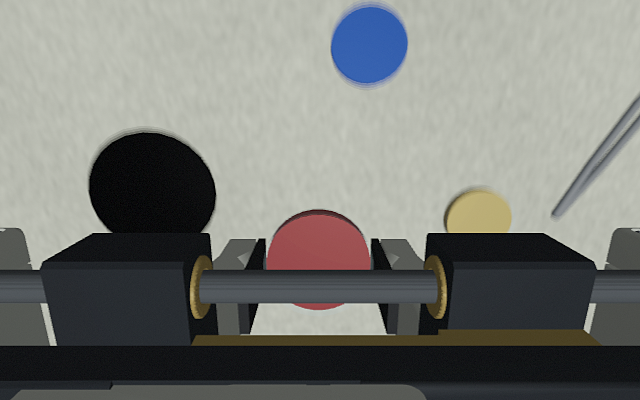

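The dish is held level: (319,258) in the wrist view, the same place as before the lift. Now I'll carry it over.

Request:
servo_tool --grip '[0.2,0.2,0.2,0.2,0.2,0.2,0.2,0.2,0.2,0.2]' --pt "-0.02 -0.003 0" --pt "-0.05 -0.007 0" --pt "-0.085 -0.012 0" --pt "-0.12 -0.017 0" --pt "-0.155 -0.022 0" --pt "-0.19 -0.027 0" --pt "-0.225 -0.032 0" --pt "-0.255 -0.036 0" --pt "-0.28 -0.04 0" --pt "-0.3 -0.043 0" --turn '[0,0,0,0,0,0,0,0,0,0]'

```text
time_s: 13.63
tcp_pos: [0.5681, -0.0149, 0.1011]
eef_rot: [179.9, 0.0, -86.0]
contact_force: [0.4, -0.6, -0.1]
gripper_width: 0.0498
```

```bash
python3 -c "
from h import *
s=r.get_state();print(s['tcp_pos'],s['eef_rot'],s['contact_force'],s['time_s'],s['gripper_width'])
print(tool((.573,.058,.1),-86.1))"
```

```text
[ 0.56813791 -0.01487588  0.10112153] [ 1.79906716e+02  8.08316658e-04 -8.60407188e+01] [ 0.3656995  -0.57374852 -0.09379693] 13.6333 0.049843091937988485
[-0.0724, -0.0099, 0.0011, 0.001]
```

Request:
servo_tool --grip '[0.2,0.2,0.2,0.2,0.2,0.2,0.2,0.2,0.2]' --pt "-0.02 -0.003 0" --pt "-0.04 -0.006 0" --pt "-0.055 -0.008 0" --pt "-0.066 -0.009 0" --pt "-0.072 -0.01 0.005" --pt "-0.072 -0.01 0.015" --pt "-0.072 -0.01 0.025" --pt "-0.072 -0.01 0.03" --pt "-0.072 -0.01 0.03" --turn '[0,0,0,0,0,0,0,0,0]'

```text
time_s: 14.38
tcp_pos: [0.573, 0.0536, 0.0698]
eef_rot: [179.8, -0.1, -86.2]
contact_force: [-0.3, -1.0, -0.3]
gripper_width: 0.0494
```

```bash
python3 -c "
from h import *
s=r.get_state();print(s['tcp_pos'],s['eef_rot'],s['contact_force'],s['time_s'],s['gripper_width'])
print(tool((.573,.0575,.0475),-86.1))
p,D=capture('scene');cv2.imwrite('pics/s14.png',cv2.resize(p[150:300,290:490],None,fx=4,fy=4))"
```

```text
[0.57298041 0.0536298  0.06979639] [ 1.79790100e+02 -5.96078569e-02 -8.62049461e+01] [-0.27459465 -1.03295664 -0.30866467] 14.3833 0.04940594177220424
[-0.0039, -0.0004, 0.0223, -0.0018]
```

View pics/s14.png

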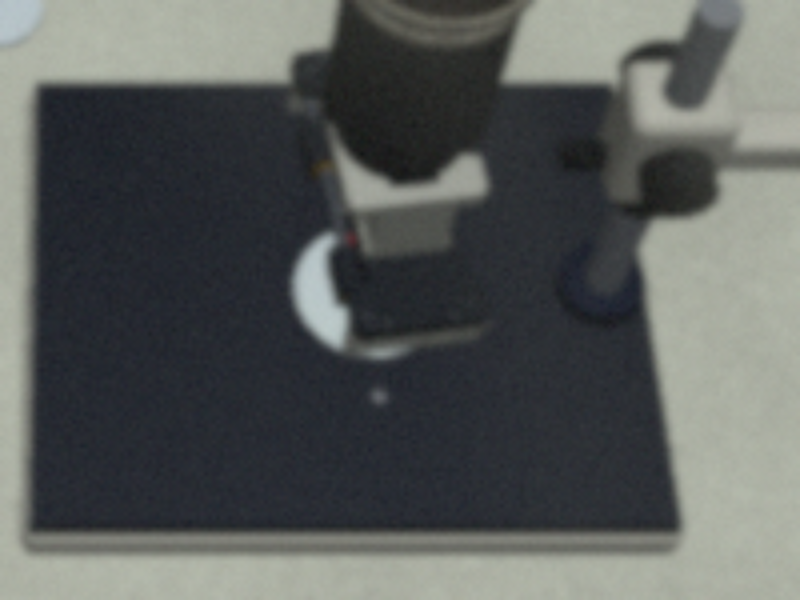

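Request:
servo_tool --grip '[0.2,0.2,0.2,0.2,0.2,0.2]' --pt "-0.003 0 0.006" --pt "-0.003 0 0.012" --pt "-0.003 0 0.017" --pt "-0.003 0 0.019" --pt "-0.003 0 0.019" --pt "-0.003 0 0.019" --turn '[0,0,0,0,0,0]'

```text
time_s: 14.93
tcp_pos: [0.5742, 0.0578, 0.0529]
eef_rot: [180.0, -0.0, -86.1]
contact_force: [0.1, -0.9, 0.0]
gripper_width: 0.05
```

Request:
servo_tool --grip '[0.2,0.2,0.2,0.2,0.2,0.2,0.2]' --pt "0 0 0.0015" --pt "0 0 0.003" --pt "0 0 0.004" --pt "0 0 0.005" --pt "0 0 0.0055" --pt "0 0 0.0055" --pt "0 0 0.0055" --turn '[0,0,0,0,0,0,0]'

```text
time_s: 15.52
tcp_pos: [0.5742, 0.0579, 0.0475]
eef_rot: [180.0, -0.0, -86.1]
contact_force: [-0.2, -0.0, -0.9]
gripper_width: 0.0499
```

Request:
servo_tool --grip '[0.2,0.2,0.2,-0.3,-0.5,-0.5,-0.5,-0.5]' --pt "0 0 0.0004" --pt "0 0 0.0006" --pt "0 0 0.0006" --pt "0 0 0.0006" --pt "0 0 0.0006" --pt "0 0 0.0006" --pt "0 0 0.0006" --pt "0 0 0.0006" --turn '[0,0,0,0,0,0,0,0]'

```text
time_s: 16.18
tcp_pos: [0.5742, 0.0579, 0.0469]
eef_rot: [180.0, -0.0, -86.1]
contact_force: [-0.9, 0.0, -0.0]
gripper_width: 0.0652
```

```bash
python3 -c "
from h import *
s=r.get_state();print(s['tcp_pos'],s['eef_rot'],s['contact_force'],s['time_s'],s['gripper_width'])
p,D=capture('wrist');cv2.imwrite('pics/w15.png',p)"
```

```text
[0.57423317 0.05785193 0.04689298] [ 1.79993980e+02 -7.68158655e-04 -8.61368722e+01] [-0.88656265  0.02331482 -0.01239185] 16.1833 0.06524805422722096
```

View pics/w15.png

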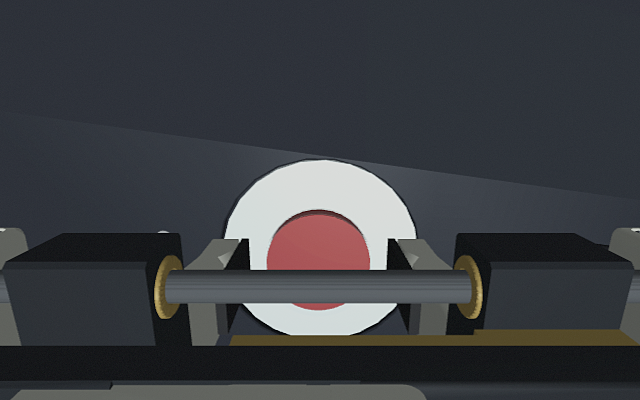

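Request:
servo_tool --grip '[-0.5,-0.5,-0.5,-0.5,0.5,1,1,1,1]' --pt "0 0 -0.005" --pt "0 0 -0.02" --pt "0 0 -0.05" --pt "0 0 -0.08" --pt "0 0 -0.1" --pt "0 0.03 -0.1" --pt "0 0.07 -0.1" --pt "0 0.11 -0.1" --pt "0 0.13 -0.1" --turn '[0,0,0,0,0,0.04,0.08,0.12,0.14]'

```text
time_s: 16.98
tcp_pos: [0.4405, 0.0479, 0.1468]
eef_rot: [179.9, 0.0, -94.3]
contact_force: [-1.4, 0.8, -0.6]
gripper_width: 0.0379
```

```bash
python3 - <<'E'
from plate import *
s=r.get_state();print(s['tcp_pos'],s['eef_rot'],s['contact_force'],s['time_s'],s['gripper_width'])
c=calibration("scene");p,D=capture("scene");cv2.imwrite("pics/s16f.png",p);cv2.imwrite("pics/s16.png",cv2.resize(p[150:300,290:490],None,fx=4,fy=4,interpolation=cv2.INTER_CUBIC))
b,g,rr=[p[...,i].astype(int) for i in range(3)]
v,u=np.nonzero((rr>g+40)&(rr>b+40)); k=(abs(u-381)<40); u,v=u[k],v[k]
W=np.array([at_z(c,x,y,.058)[:2] for x,y in zip(u,v)])
P=np.array([ray(c,x,y)[0]+ray(c,x,y)[1]*D[y,x] for x,y in zip(u,v)]);
print(len(u),W.mean(0),"z",np.median(P[:,2]))
p,D=capture("top");cv2.imwrite("pics/t16.png",cv2.resize(p[90:240,150:350],None,fx=4,fy=4,interpolation=cv2.INTER_CUBIC))
print(tool((.4365,.052,.085),-94.1))
E
```

```text
[0.44054186 0.04791455 0.14682061] [ 1.79917363e+02  9.59354818e-03 -9.43414341e+01] [-1.3976975   0.79373642 -0.57360593] 16.9833 0.03785146023851977
215 [0.57648282 0.05757033] z 0.058856412286966586
[-0.0032, 0.0052, 0.0627, -0.0013]
```

View pics/s16.png

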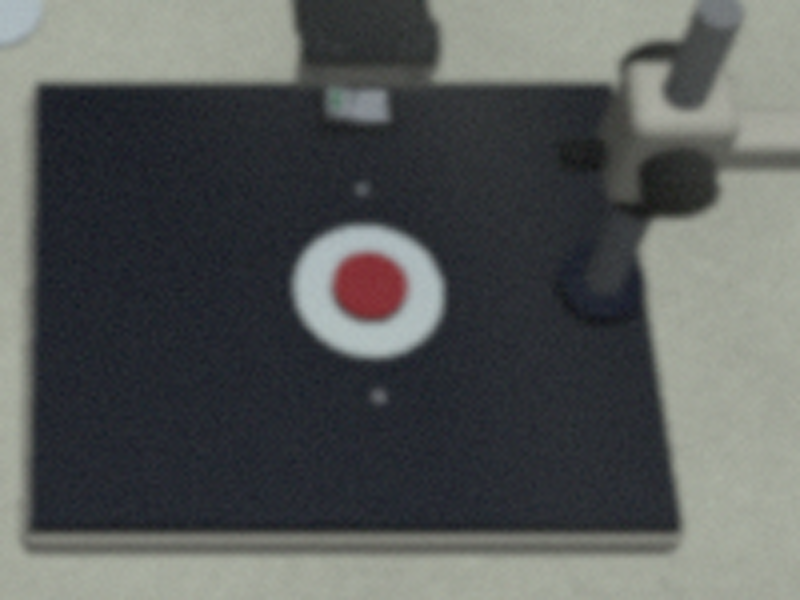

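View pics/t16.png

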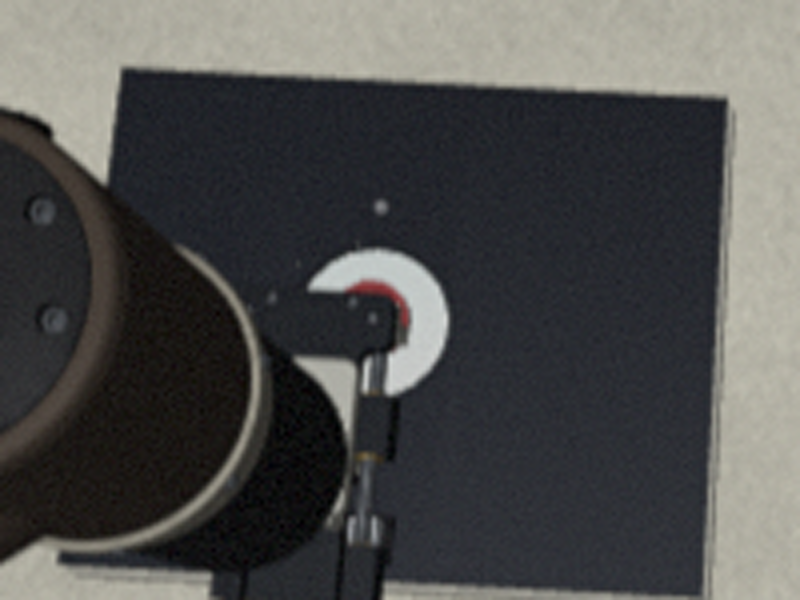

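```bash
python3 - <<'E'
from h import *
print(at_z(calibration("scene"),290+337/4,150+98/4,.0605), at_z(calibration("top"),150+369/4,90+537/4,.0605))
E
```

```text
[0.43671259 0.05664295 0.0605    ] [0.43662137 0.05140839 0.0605    ]
```

Request:
servo_tool --grip '[1,1,1,1,1,1,1]' --pt "-0.002 0.003 0.01" --pt "-0.003 0.004 0.03" --pt "-0.003 0.004 0.05" --pt "-0.003 0.004 0.06" --pt "-0.003 0.004 0.06" --pt "-0.003 0.004 0.06" --pt "-0.003 0.004 0.06" --turn '[0,0,0,0,0,0,0]'

```text
time_s: 17.67
tcp_pos: [0.4417, 0.0527, 0.0878]
eef_rot: [-179.9, 0.0, -94.1]
contact_force: [0.6, 0.6, 0.1]
gripper_width: 0.0003
```

```bash
python3 - <<'E'
from h import *
s=r.get_state();print(s['tcp_pos'],s['eef_rot'],s['contact_force'],s['time_s'],s['gripper_width'])
p,D=capture("wrist");cv2.imwrite("pics/w17.png",p)
print(proj(calibration("wrist"),[.437,.052,.0605]),tool((.437,.052,.065),-94.1))
E
```

```text
[0.44170845 0.05269694 0.08775973] [-1.79940221e+02  1.89528266e-02 -9.41324995e+01] [0.58641785 0.61607497 0.13825155] 17.6667 0.00031067041713896744
[325.47316469 233.63390897] [0.0011, 0.0047, 0.0229, -0.0007]
```

View pics/w17.png

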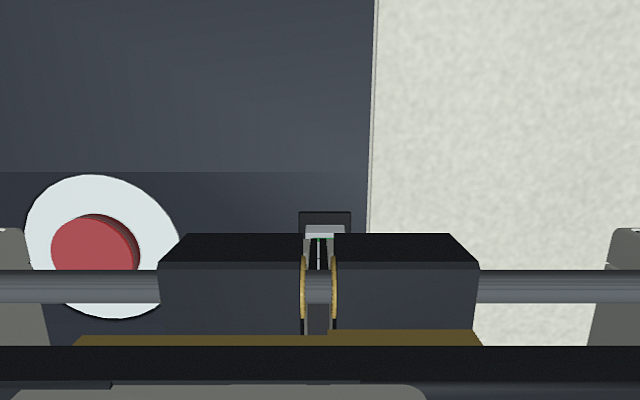

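Request:
servo_tool --grip '[1,1,1,1,1,1,1,1]' --pt "0.001 0.003 0.005" --pt "0.001 0.0045 0.012" --pt "0.001 0.0045 0.018" --pt "0.001 0.0045 0.023" --pt "0.001 0.0045 0.026" --pt "0.001 0.0045 0.029" --pt "0.001 0.0045 0.032" --pt "0.001 0.0045 0.033" --turn '[0,0,0,0,0,0,0,0]'

```text
time_s: 18.38
tcp_pos: [0.4363, 0.0514, 0.0541]
eef_rot: [180.0, -0.0, -94.1]
contact_force: [-6.7, -2.0, 22.9]
gripper_width: 0.0004
```

```bash
python3 - <<'E'
from h import *
s=r.get_state();print(s['tcp_pos'],s['eef_rot'],s['contact_force'],s['time_s'],s['gripper_width'])
E
```

```text
[0.43631541 0.05143099 0.05411572] [ 1.79985905e+02 -4.93315947e-02 -9.41259055e+01] [-6.70913054 -1.99084796 22.94408761] 18.3833 0.00038503548981167623
```

Request:
servo_tool --grip '[1,1,1,1,1,1,1,1,1]' --pt "0 0 -0.004" --pt "0 0 -0.02" --pt "0 0 -0.05" --pt "0 0 -0.08" --pt "0 0.02 -0.11" --pt "0.02 0.02 -0.13" --pt "0.06 0.02 -0.15" --pt "0.1 0.02 -0.15" --pt "0.12 0.02 -0.15" --turn '[0,0,0,0,0,0,0,0,0]'

```text
time_s: 19.13
tcp_pos: [0.4077, -0.0682, 0.2054]
eef_rot: [-179.8, 0.1, -94.1]
contact_force: [0.5, 0.2, -1.2]
gripper_width: 0.0006
```

```bash
python3 - <<'E'
from h import *
s=r.get_state();print(s['tcp_pos'],s['contact_force'],s['time_s'])
for n,(x0,y0) in dict(top=(150,90),scene=(290,150)).items():
    p,D=capture(n);cv2.imwrite(f"pics/{n}18f.png",p);cv2.imwrite(f"pics/{n}18.png",cv2.resize(p[y0:y0+150,x0:x0+200],None,fx=4,fy=4,interpolation=cv2.INTER_CUBIC))
    c=calibration(n)
    for X in [(.437,.052,.055),(.4345,.080,.055)]:
        u,v=proj(c,X).round().astype(int); o,d=ray(c,u,v); print(n,X,(o+d*np.median(D[v-1:v+2,u-1:u+2]))[2].round(4))
    o0,_=ray(c,0,0)
    for X in [(.573,.058,.058),(.573,.020,.045),(.573,.095,.045)]:
        u,v=proj(c,X).round().astype(int); o,d=ray(c,u,v); print(n,X,(o+d*np.median(D[v-1:v+2,u-1:u+2]))[2].round(4))
p,D=capture("wrist");cv2.imwrite("pics/w18.png",p)
E
```

```text
[ 0.40770511 -0.06818016  0.20543924] [ 0.54057364  0.16627602 -1.185387  ] 19.1333
top (0.437, 0.052, 0.055) 0.6461
top (0.4345, 0.08, 0.055) 0.6468
top (0.573, 0.058, 0.058) 0.6482
top (0.573, 0.02, 0.045) 0.6482
top (0.573, 0.095, 0.045) 0.6475
scene (0.437, 0.052, 0.055) 0.0561
scene (0.4345, 0.08, 0.055) 0.0612
scene (0.573, 0.058, 0.058) 0.0595
scene (0.573, 0.02, 0.045) 0.043
scene (0.573, 0.095, 0.045) 0.0453
```

View pics/top18.png

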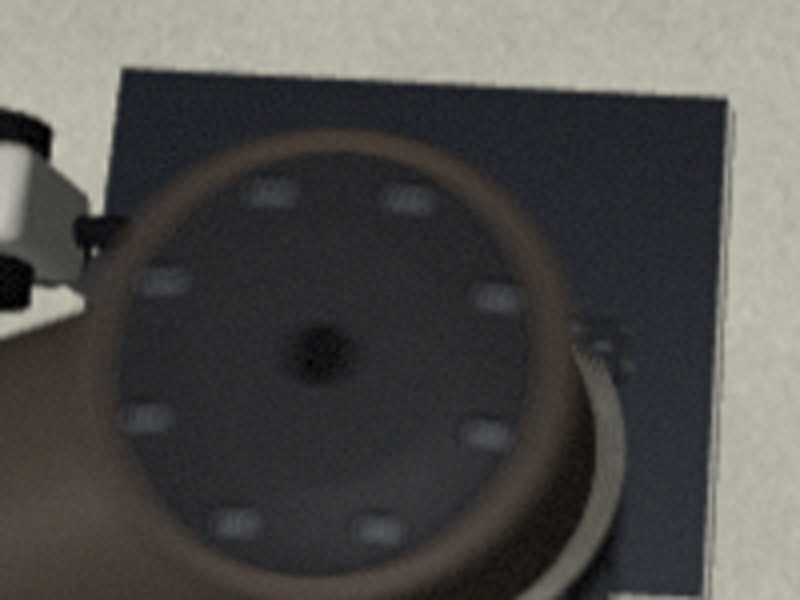

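View pics/scene18f.png

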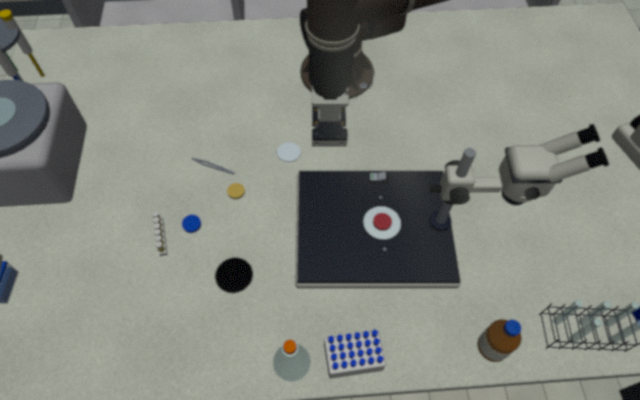

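```bash
python3 - <<'E'
from h import *
c=calibration("scene");p,D=capture("scene")
def fit(m):
    v,u=np.nonzero(m);P=np.array([ray(c,x,y)[0]+ray(c,x,y)[1]*D[y,x] for x,y in zip(u,v) if D[y,x]>0])
    k=np.linalg.lstsq(np.c_[P[:,:2]-[.573,.058],np.ones(len(P))],P[:,2],rcond=None)[0];return k.round(4),len(P)
q=proj(c,[.573,.058,.045]);C=np.zeros((400,640),np.uint8);cv2.circle(C,(int(q[0]),int(q[1])),30,1,-1)
b,g,rr=[p[...,i].astype(int) for i in range(3)]
red=((rr>g+40)&(rr>b+40)&(C>0)).astype(np.uint8); w=((p.min(2)>110)&(C>0)).astype(np.uint8)
red_d=cv2.dilate(red,np.ones((9,9)))
allm=cv2.morphologyEx(w|red,cv2.MORPH_CLOSE,np.ones((5,5)))
print("plate",fit(cv2.erode(allm,np.ones((5,5)))&(1-red_d)),"dish",fit(cv2.erode(red,np.ones((3,3)))))
def ctr(m,z):
    v,u=np.nonzero(m);return np.mean([at_z(c,x,y,z)[:2] for x,y in zip(u,v)],0).round(4)
print(ctr(allm,.045),ctr(red,.057))
s=r.get_state();print(s['contact_force'],s['qd'].round(2))
E
```

```text
plate (array([-0.0036,  0.0027,  0.046 ]), 170) dish (array([ 0.0044, -0.005 ,  0.0585]), 153)
[0.5732 0.0587] [0.5759 0.0578]
[-0.302336   0.8283579 -0.5791679] [ 1.68  0.3   0.17  0.07  0.04 -0.28]
```

Request:
servo_tool --grip '[1,1,1,1]' --pt "0 0 0" --pt "0 0 0" --pt "0 0 0" --pt "0 0 0" --turn '[0,0,0,0]'

```text
time_s: 19.67
tcp_pos: [0.4077, -0.0658, 0.2038]
eef_rot: [180.0, -0.0, -94.1]
contact_force: [0.3, -1.0, -0.2]
gripper_width: 0.0006
```

```bash
python3 -c "
from plant import order
print(order.close_job())"
```

```text
the job is handed in; nothing more can be done
None
```

I slid the glass plate over the deck into the opening, stood the red dish on the middle of it, pressed the lamp switch fully over, and handed the job in at about 19.7 s. No verdict was reported.

- **Glass plate:** After the first push it only looked seated. Depth showed its front rim still on the edge of the opening (slope 0.054). A second push of a few millimetres dropped it in. The last check gave a slope of about 0.004 and the top level with the deck, within about 1 mm. The centre is within about 1 mm of the opening.
- **Red dish:** It is about 3 mm from the plate's centre, level within about 0.007 rad, with its top about 13 mm above the deck.
- **Lamp switch:** It reached its stop about 9 mm above the deck under 23 N. Afterwards the pressed half measured about 5 mm lower than the other half.
- **Bystanders and arm:** The amber dish, black plate, vials and tweezers showed no shift by eye in the last scene picture. The arm was clear of everything at hand-in.

**Disagreements and limits:** The scene and top cameras differed by about 2 mm throughout (5 mm at the switch bar), which is near the calibration tolerance. The arm blocked the top camera at the end, so the final plate and dish check used the scene camera alone.

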